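# Run the oranges from the gravity chute into the bowl

## Task

Slide the bowl along the counter until it stands under the mouth of the orange chute, its middle in line with the chute and 6 cm out from the lip, where the fruit will drop, and let go of it; then press the lever's pad all the way down with the fingertips and keep it down until all three oranges have rolled into the bowl, and finally let go so that the gate closes again. Only push and press: do not lift or tip the bowl, do not touch the oranges, do not raise the gate itself, and leave the jar, its lid, the spoon and the peel tub where they are.

Things in the scene. Friction and masses are not known exactly. Their poses are not given: they have to be found in the camera images.
- feeder: Fixed stainless gravity chute on a tube stand: open channel 335 mm long, 86 mm wide, 30 mm side walls. Origin on the counter below the lip of its open mouth, z up; fruit rolls to its own -y, down a 10 degree slope from the closed end (y +330 mm, floor 176 mm up) to the mouth (y 0, floor 118 mm up). Stand legs are clear of the bowl's place. Only the lever and its bracket stand above 230 mm.
- mouth (a point): Middle of the chute's open lower lip, at floor level of the channel, 118 mm above the counter (115 mm of free height below it).
- drop (a point): Point on the counter, 60 mm out from the feeder's origin along its -y axis, the rolling direction: where the centre of the bowl belongs.
- rocker (a joint): Angle of the rocking lever, rad: 0 at rest (gate down), 0.5 pressed down to its stop (gate up); fruit passes only above about 0.42. A flat steel bar 268 mm long beside the chute (62 mm from its centre line, on its -x side), turning on a pin 234 mm over the counter at y +167 mm. A spring returns it when let go: about 3 N at the pad to start, 4 N at the bottom.
- pad (a point): Centre of the top of the lever's press pad: rubber-topped plate, 50 mm (feeder's x) by 36 mm (y), at the lever's upper end, outside the channel: in the feeder's frame x -90, y +293 mm. At rest 272 mm above the counter, sloping 10 degrees (higher at +y); fully pressed 207 mm, almost straight below (3 mm in y), sloping 19 degrees the other way. Free above and below.
- gate (a point): Gate plate at the lever's lower end, across the channel, 62 mm wide, 63 mm high, 3 mm thick, on an arm from the lever bar; this point is the plate's centre. At rest its edge hangs 26 mm above the channel's floor and holds the fruit back; pressing the lever lifts it clear. It turns with the lever.
- bowl: Open round plastic mixing bowl, 0.45 kg, standing loose on the counter: 82 mm high, outside diameter 180 mm at the foot and 228 mm at the rim, wall 4 mm, inside floor 5 mm up. Origin at the centre of its underside, z up along its axis. At the start it stands 65 to 90 mm off its place, out from the mouth. It slides at about 2 to 4 N.
- orange1: Orange, 70 mm diameter, 170 g, lowest in the chute, against the gate. Origin at its centre.
- orange2: Orange, 72 mm diameter, 170 g, second in the chute, touching the first. Origin at its centre.
- orange3: Orange, 68 mm diameter, 170 g, third in the chute, touching the second. Origin at its centre.
- jar: Closed jar of marmalade, 72 mm diameter, 110 mm high, on the counter beyond the chute; bystander. Origin at the centre of its underside.
- tub: Open cream plastic tub with peel in it, 150 by 100 mm, 60 mm high, on the counter to the right of the bowl, seen from the robot; bystander. Origin at the centre of its underside.
- spoon: Wooden spoon, 240 mm long, lying on the counter on the robot's side of the chute; bystander. Its length is its x axis.
- jarlid: Black jar lid, disc 72 mm diameter, 14 mm high, lying on the counter between robot and chute; bystander. Origin at the centre of its underside.

How it is judged:
On the way, in this order (a step that is already met when the one before it is completed fails the run):
1. the bowl stands under the mouth of the chute, let go (horizontal distance between bowl and drop below 0.03 m and contact force between the fingers and bowl below 0.1 N and linear speed of bowl below 0.02 m/s and value of joint rocker below 0.05 rad), for 0.2 s.
2. the lever is pressed down and the gate is up (value of joint rocker above 0.42 rad), for 0.2 s.
3. all three oranges are in the bowl while the lever is still down (horizontal distance between each of orange1, orange2, orange3 and bowl below 0.085 m and z of each of orange1, orange2, orange3 in the frame of bowl below 0.105 m and value of joint rocker above 0.3 rad), for 0.1 s.
At the end, for the whole second after the job is handed in: All three oranges lie still in the bowl, the bowl stands flat on the counter with its centre within 45 mm of its place under the mouth (30 mm before the lever is pressed), and the lever is back up with the gate closed (under 0.05 rad) (horizontal distance between each of orange1, orange2, orange3 and bowl below 0.085 m and z of each of orange1, orange2, orange3 in the frame of bowl below 0.105 m and linear speed of each of orange1, orange2, orange3 below 0.05 m/s and horizontal distance between bowl and drop below 0.045 m and height (world z) of bowl below 0.006 m and angle between bowl's own z axis and vertical below 0.05 rad and value of joint rocker below 0.05 rad); the robot touches nothing.
It fails at once if an orange is touched by the robot (contact force between any of the fingers, the arm and orange1 above 0.3 N or contact force between any of the fingers, the arm and orange2 above 0.3 N or contact force between any of the fingers, the arm and orange3 above 0.3 N).
It fails at once if the gate is raised other than by pressing the lever at its pad (value of joint rocker above 0.15 rad and horizontal distance between the grasp point and pad above 0.1 m).
It fails at once if an orange falls beside the bowl ((height (world z) of orange1 below 0.06 m and horizontal distance between orange1 and bowl above 0.1 m) or (height (world z) of orange2 below 0.06 m and horizontal distance between orange2 and bowl above 0.1 m) or (height (world z) of orange3 below 0.06 m and horizontal distance between orange3 and bowl above 0.1 m)).
It fails at once if the bowl is lifted or tipped (height (world z) of bowl above 0.012 m or angle between bowl's own z axis and vertical above 0.15 rad).
It fails at once if the jar, its lid, the spoon or the tub is moved more than 20 mm (distance of any of jar, tub, spoon, jarlid from where it was at the start of the episode above 0.02 m).
It also fails if it takes over 48 s, if anything falls off the work surface, if the arm or the gripper's body presses on something with over 40 N, if the wrist force passes 120 N, or if a joint passes its speed limit or range.

## Robot

A 7-joint arm with a two-finger parallel gripper is mounted at the origin on the work surface. World frame = base frame: x ahead of the robot, y to its left, z up, the work surface at z = 0. Lengths are in m, angles in rad, forces in N, time in s.
With the tool pointing down it reaches from about 0.425 to 0.95 m from the base axis. Payload 4.7 kg.
Tool frame: the origin (TCP) lies between the finger pads; the fingertips stand 25 mm ahead of it and the grasp point (between the pads) lies 6 mm ahead of it; z points along the fingers, y is the line along which they close (so a half turn about z gives the same grasp; the last joint's range is limited). The gripper opens to 85 mm and grips with 20 to 120 N. Pads are 22 mm wide; open, the fingers measure 114 mm over their backs; the gripper's body (76 mm by 85 mm) begins 54 mm behind the grasp point. The pads swing forward as they close: fully open they stand 13 mm farther back than shut.
Start: joints at [-1.295, 0.469, -0.049, 1.532, 0.024, 1.141, -0.082], TCP at [0.203, 0.644, 0.256] pointing down, gripper open.
Joint ranges: [-2.59, 2.59], [-0.33, 1.99], [-1.39, 1.29], [0.1, 2.45], [-1.04, 4.18], [0.21, 1.99], [-2.66, 2.66]. Speed limits (rad/s): [2.57, 2.57, 3.14, 3.14, 3.14, 3.14, 3.14].

## Interface

Orientations are given as a 3x3 rotation matrix whose columns are the frame's x, y, z axes.
In Python, from rig import * gives the robot as it stands. Calls block until the motion is done:
- movep(position, orientation): joint-space move of the TCP to a pose.
- move_l(position, attitude=None, feed=0.15, until_force=None): straight line of the TCP; attitude=None keeps the orientation; feed is the mean speed in m/s. With until_force (N) it stops when the force on the tool has changed by that much, and returns True; else False.
- move_joints(angles): joint-space move.
- command_gripper(opening, newtons=None): finger opening in m; newtons is the grip in N (None keeps the last); returns when the fingers have stopped.
- sleep(seconds).
- inverse_kinematics(position, orientation): joint angles nearest the present ones, or None.
- sense(): the state.
- camera(name): name is "scene" or "side" or "wrist"; returns (picture, depth): 400x640x3 uint8, red, green, blue; 400x640 float32, m along the optical axis (not along the pixel's ray), 0 where there is no reading.
- camera_params(name): a dict with "K" (3x3 intrinsics, pixels), "position" and "rotation" of the camera in the world; the wrist camera has in their place "tool_from_camera" (4x4, takes a point from camera to tool coordinates, whose origin is the TCP and whose axes are the flange's). Camera axes: x right, y down, z forward; pixel columns grow to the right and rows downward; lengths in m; the calibration is good to about 2 mm. A picture is of the moment at which its call begins: read the wrist's pose just before it. camera_params takes no time and is no camera call.
A pose or a line that the arm cannot do raises Unreachable and nothing moves.
- finish_job(): hands the job in; it is judged then, once.
The state is a dict: "time_s": time; "joint_pos": joint angles; "qd": joint speeds; "joint_efforts": joint torques, N m; "position": TCP position; "tcp_rot": TCP orientation; "wrist_force": force on the tool from outside, world axes, zero at the start; "ft_torque": the same for the moment, N m; "finger_gap": finger opening in m; "gripper_force": force on a finger pad.
Only numpy, scipy, OpenCV 4.12 (cv2) and the standard library are available. Lean on these libraries where they do the work, as an engineer would, in place of code of your own. Each camera call takes 0.05 s, during which the arm holds its last target. There are 200 camera calls.

## Working session

There is one attempt and no reset: what is moved stays moved. The work goes in short steps, each a Python script; the robot and the scene stay as the last script left them, time stands still between calls to the robot, and variables do not carry over. Pictures are saved under pics/ and viewed, at most 10 in all, crops included, and the job is handed in when it is done.

```bash
mkdir -p pics; ls; cat > h.py <<'E'
from rig import *
import numpy as np, cv2
def shot(n):
    s=sense(); im,d=camera(n); p=camera_params(n); K=np.array(p["K"])
    if n=="wrist":
        T=np.eye(4);T[:3,:3]=s["tcp_rot"];T[:3,3]=s["position"];T=T@np.array(p["tool_from_camera"]);R,t=T[:3,:3],T[:3,3]
    else: R,t=np.array(p["rotation"]),np.array(p["position"])
    v,u=np.mgrid[0:400,0:640]
    pts=np.stack([(u-K[0,2])/K[0,0]*d,(v-K[1,2])/K[1,1]*d,d],-1)@R.T+t
    pts[d<=0]=np.nan
    return im,pts
E
python3 - <<'E'
from h import *
for n in("scene","side"):
    im,p=shot(n); cv2.imwrite(f"pics/{n}0.png",im[:,:,::-1]); np.savez(f"{n}0.npz",im=im,p=p); print(camera_params(n)["position"])
print(sense())
E
```

```text
pics
[ 1.10193528 -0.22285321  0.99805805]
[ 0.47576062 -1.14131076  0.82124711]
{'time_s': 0.1, 'joint_pos': array([-1.29490233,  0.46938634, -0.04861941,  1.53357586,  0.02406797,
        1.14100755, -0.08230766]), 'qd': array([ 9.19422959e-04, -3.15700828e-04,  1.90410961e-04, -1.67798349e-03,
        5.71009228e-04, -1.83204143e-05,  1.23074775e-03]), 'joint_efforts': array([ 3.07796799e-04, -5.11515248e+01, -4.70643234e-02, -2.38390106e+01,
        1.07620066e-02,  4.38545583e-03, -6.41430290e-06]), 'position': array([0.2023837 , 0.64343725, 0.25534858]), 'tcp_rot': array([[-9.53917754e-01,  3.00067744e-01, -5.16451128e-04],
       [ 3.00068188e-01,  9.53916209e-01, -1.71731614e-03],
       [-2.26600792e-05, -1.79314891e-03, -9.99998392e-01]]), 'wrist_force': array([-0.45851134,  0.34745706,  0.53303436]), 'ft_torque': array([-0.03606653,  0.0027737 , -0.02193595]), 'gripper_force': 0.0, 'finger_gap': 0.08522567104118421}
```

View pics/scene0.png

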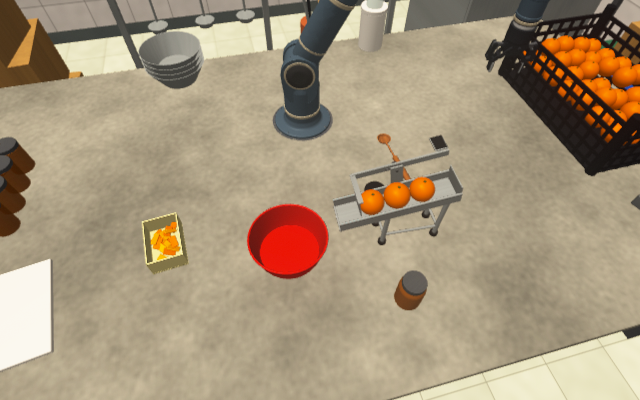

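View pics/side0.png

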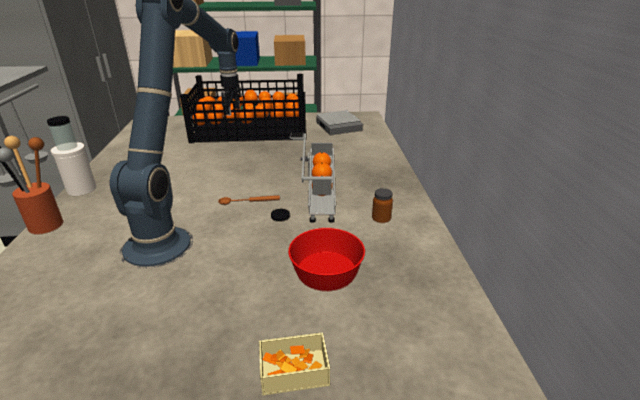

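The scene view shows the red bowl at (288,241), the chute mouth at about (335,215), oranges at (372,202), (397,195) and (422,189), the black pad at (438,143), the lid at (374,188) and the jar at (411,290). The side view agrees: bowl at (327,258), mouth at (322,205). Now the positions.

```bash
cat > loc.py <<'E'
from h import *
from scipy.optimize import least_squares
def circ(q):
    f=least_squares(lambda a:np.hypot(q[:,0]-a[0],q[:,1]-a[1])-a[2],[*q.mean(0)[:2],.1],loss="soft_l1",f_scale=.002);return f.x
def bowl(im,p):
    h=cv2.cvtColor(im,cv2.COLOR_RGB2HSV); red=((h[...,0]<5)|(h[...,0]>175))&(h[...,1]>200)&(h[...,2]>90)
    q=p[red]; q=q[np.isfinite(q[:,0])&(q[:,0]>.3)&(abs(q[:,1])<.45)&(q[:,2]<.1)]; r=q[q[:,2]>.079]; return circ(r),len(r),q[:,2].max()
E
python3 - <<'E'
from loc import *
for n in("scene","side"):
    z=np.load(n+"0.npz");im,p=z["im"],z["p"];print(n,bowl(im,p))
    h=cv2.cvtColor(im,cv2.COLOR_RGB2HSV)
    # chute region oranges
    m=(h[...,0]>5)&(h[...,0]<20)&(h[...,1]>180)&(p[...,2]>.15)&(p[...,0]>.3)&(p[...,0]<.9)&(p[...,1]<.5)
    q=p[m];print(len(q),q.min(0),q.max(0))
    c=least_squares(lambda a:np.min([abs(np.linalg.norm(q-a[3*i:3*i+3],axis=1)-r) for i,r in enumerate((.035,.036,.034))],axis=0),
      np.concatenate([[np.median(q[:,0]),y,.17+.012*i] for i,y in enumerate(np.linspace(q[:,1].min()+.035,q[:,1].max()-.035,3))]),loss="soft_l1",f_scale=.002).x.reshape(3,3)
    print(c.round(4)); d=c[2]-c[0]; print("dir",d/np.linalg.norm(d))
    # gray chute/lever
    g=(h[...,1]<60)&(p[...,2]>.1)&(p[...,2]<.33)&(p[...,0]>.35)&(p[...,0]<.9)&(p[...,1]>-.2)&(p[...,1]<.5)
    q=p[g];print("chute pts",len(q),q.min(0),q.max(0))
    k=g&(p[...,2]>.235); q=p[k]; dk=k&(h[...,2]<70); print("pad",dk.sum(),p[dk].mean(0),p[dk].min(0),p[dk].max(0))
    v=im.copy(); v[g]=(0,255,0); v[dk]=(255,0,255)
    x0,y0=(300,120) if n=="scene" else (250,110)
    cv2.imwrite(f"pics/m_{n}.png",cv2.resize(v[y0:y0+150,x0:x0+180,::-1],None,fx=3,fy=3))
E
```

```text
scene (array([ 0.55530652, -0.16726513,  0.10963332]), 431, np.float64(0.08735390178841418))
1468 [0.52650599 0.03677653 0.15077687] [0.60021361 0.23236529 0.22869936]
[[0.555  0.0698 0.1691]
 [0.5597 0.1393 0.1825]
 [0.5644 0.2083 0.1929]]
dir [0.06664056 0.98343346 0.16857539]
chute pts 4259 [ 0.45285575 -0.03082909  0.10045541] [0.80925867 0.30669278 0.27689783]
pad 121 [0.48088033 0.27401365 0.27169043] [0.45959791 0.2595489  0.26621913] [0.50275374 0.28894863 0.27607085]
side (array([ 0.55323799, -0.17102999,  0.11015547]), 342, np.float64(0.08677566779703283))
386 [0.52674415 0.09844918 0.17315776] [0.59493482 0.30677435 0.22890715]
[[0.5605 0.1358 0.1836]
 [0.5663 0.2081 0.191 ]
 [0.5574 0.2748 0.1879]]
dir [-0.02215784  0.99927773  0.0308716 ]
chute pts 1776 [ 0.45440212 -0.03612365  0.10049154] [0.80786357 0.31125212 0.2757097 ]
pad 51 [0.48134221 0.25771925 0.26850004] [0.45440212 0.12837633 0.23588578] [0.5106947  0.29081466 0.2757097 ]
```

```bash
python3 - <<'E'
from loc import *
for n in("scene","side"):
    z=np.load(n+"0.npz");im,p=z["im"],z["p"];h=cv2.cvtColor(im,cv2.COLOR_RGB2HSV)
    a=np.array([.0677,.9977]);ax=np.array([.9977,-.0677]);F=np.array([.5509,-.0244])
    l=(p[...,:2]-F); X=l@ax;Y=l@a;Z=p[...,2]
    m=(abs(X)<.12)&(Y>-.04)&(Y<.36)&(h[...,1]<60)
    # walls' top: outer x edges by y bin
    w=m&(abs(Z-(.118+.1763*Y+.03))<.006)&(abs(X)<.05)&(abs(X)>.03)
    for s in(1,-1):
        q=w&(X*s>0); print(n,s,q.sum(),np.polyfit(Y[q],X[q],1).round(4))
    f=m&(abs(Z-(.118+.1763*Y))<.008)&(abs(X)<.03)&(Y<.05); print("lip",f.sum(),np.percentile(Y[f],[0,2,5]).round(4))
    pd=m&(Z>.255)&(Y>.25)&(X<-.055)&(h[...,2]<70);print("pad X",np.percentile(X[pd],[1,50,99]).round(4),"Y",np.percentile(Y[pd],[1,50,99]).round(4),"Z",np.median(Z[pd]))
    t=(Z>.045)&(Z<.07)&(p[...,1]<-.33)&(p[...,1]>-.8)&(p[...,0]>.2)&(p[...,0]<.9)
    print("tub",np.percentile(p[t],[1,99],axis=0).round(3))
    b=(Z>.006)&(Z<.2)&(p[...,1]>-.1)&(p[...,1]<.5)&(p[...,0]>.2)&(p[...,0]<.46)
    print("robot-side things",np.percentile(p[b],[1,99],axis=0).round(3))
E
```

```text
scene 1 341 [-0.0025  0.0412]
scene -1 206 [ 0.0005 -0.0421]
lip 270 [-0.0009 -0.0002  0.0009]
pad X [-0.1107 -0.0901 -0.0704] Y [0.2796 0.2929 0.3068] Z 0.271528913864589
tub [[ 0.375 -0.57   0.045]
 [ 0.53  -0.461  0.063]]
robot-side things [[0.205 0.069 0.006]
 [0.402 0.379 0.022]]
side 1 108 [-0.0053  0.0406]
side -1 104 [ 0.0063 -0.0428]
lip 217 [-0.0073 -0.0048 -0.0024]
pad X [-0.1147 -0.0942 -0.0706] Y [0.2749 0.2927 0.3088] Z 0.27243294761107284
tub [[ 0.376 -0.574  0.045]
 [ 0.528 -0.465  0.062]]
robot-side things [[0.204 0.115 0.006]
 [0.44  0.282 0.022]]
```

```bash
cat >> h.py <<'E'
a=np.array([.0677,.9977]);ax=np.array([.9977,-.0677]);F=np.array([.5509,-.0244]);drop=F-.06*a;pad=F-.09*ax+.293*a
def R(yaxis,tilt=0):
    y=np.array([*yaxis,0])/np.linalg.norm(yaxis); z=np.array([0,0,-1.]); return np.stack([np.cross(y,z),y,z],1)
E
python3 - <<'E'
from loc import *
B=np.array([.5543,-.169]); d=drop-B; D=np.linalg.norm(d); u=d/D; perp=np.array([u[1],-u[0]]); print(D,u)
s=sense(); move_l([*s["position"][:2],.42],feed=.25)
st=B-.145*u
for sg in(1,-1):
    q=inverse_kinematics([*st,.3],R(sg*perp)); print(sg,q)
q0=sense()["joint_pos"]
sg=min((1,-1),key=lambda k:np.abs(inverse_kinematics([*st,.4],R(k*perp))-q0).max())
movep([*st,.40],R(sg*perp)); move_l([*st,.080],feed=.25)
print(sense()["position"],sense()["wrist_force"],sense()["time_s"])
im,p=shot("scene");print(bowl(im,p)); cv2.imwrite("pics/s1.png",im[:,:,::-1])
E
```

```text
0.08506591613566507 [-0.08772021  0.99614515]
1 [-0.17904603  0.51637733  0.92805248  1.58702725 -0.42870261  1.25558681
  0.90944105]
-1 [-0.26733656  0.5950115   1.11365185  1.5913034  -0.54862215  1.3032816
 -2.1260983 ]
[ 0.5677065  -0.31416377  0.08146435] [-0.72850919  0.12826383  0.312037  ] 5.9083
(array([ 0.55508927, -0.16730353,  0.10959945]), 422, np.float64(0.08726196154872068))
```

View pics/s1.png

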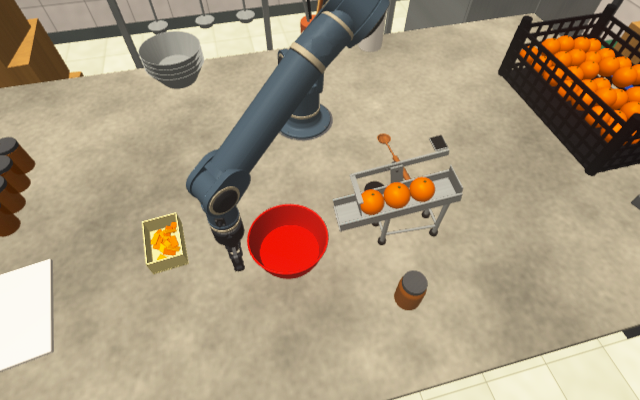

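The gripper (236,258) stands clear between the tub and the bowl (288,241). I'll push, checking partway.

```bash
python3 - <<'E'
from loc import *
s=sense();P=s["position"];B=np.array([.5547,-.168]);d=drop-B;u=d/np.linalg.norm(d)
t=P[:2]+.09*u   # approx 60 mm push
print(move_l([*t,.068],feed=.06)); print(sense()["wrist_force"]-s["wrist_force"],sense()["position"],sense()["time_s"])
for n in("scene","side"): print(bowl(*shot(n)))
print(drop)
E
```

```text
False
[ 1.09279753 -3.3498937   3.5281655 ] [ 0.55938632 -0.22445621  0.06788885] 7.6083
(array([ 0.55280041, -0.11146108,  0.10974406]), 271, np.float64(0.08843718552352398))
(array([ 0.55064933, -0.11517323,  0.11000653]), 223, np.float64(0.08651665578527856))
[ 0.546838 -0.084262]
```

```bash
python3 - <<'E'
from loc import *
P=sense()["position"];d=drop-np.array([.5518,-.1132])
move_l([*(P[:2]+d),.064],feed=.06)
P=sense()["position"]; move_l([P[0]+.003,P[1]-.035,.066],feed=.12)
for n in("scene","side"): print((bowl(*shot(n))[0][:2]-drop).round(4))
print(sense()["time_s"])
E
```

```text
[0.0008 0.0035]
[-0.0016 -0.0002]
8.8833
```

The bowl is within 4 mm of its place and free of the fingers. Next is the lever.

```bash
python3 - <<'E'
from loc import *
P=sense()["position"]; move_l([*P[:2],.42],feed=.25); command_gripper(0.0,20)
q0=sense()["joint_pos"]; c=[]
for k in(1,-1):
    for y in(a,ax):
        q=inverse_kinematics([*pad,.40],R(k*y)); 
        if q is not None: c.append((np.abs(q-q0).max(),k*y)); print(c[-1])
y=ax if any(np.allclose(v,ax) for _,v in c) else -ax
y=min([t for t in c if abs(t[1]@ax)>.9],key=lambda t:t[0])[1]
movep([*pad,.40],R(y)); move_l([*pad,.315],feed=.2)
print(sense()["position"],pad,sense()["time_s"],sense()["finger_gap"])
im,p=shot("scene"); print((bowl(im,p)[0][:2]-drop).round(4)); cv2.imwrite("pics/s2.png",im[:,:,::-1])
E
```

```text
(np.float64(0.925187846587489), array([0.0677, 0.9977]))
(np.float64(1.097741039858741), array([ 0.9977, -0.0677]))
(np.float64(2.759798890438215), array([-0.0677, -0.9977]))
(np.float64(1.8439536737754612), array([-0.9977,  0.0677]))
[0.48185524 0.273484   0.31589729] [0.4809431 0.2740191] 13.6333 6.773476033652197e-06
[0.0008 0.0035]
```

View pics/s2.png

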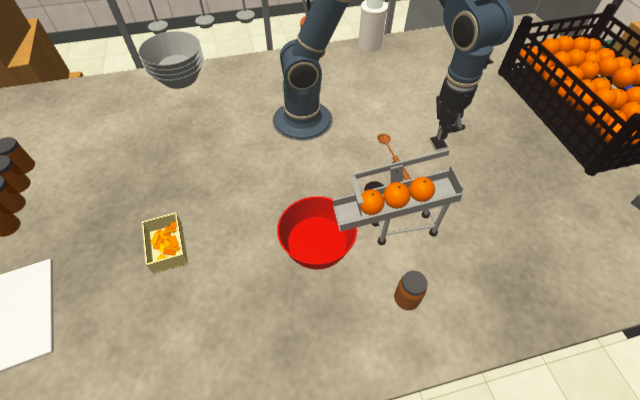

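The fingertips are over the pad (440,143) and the bowl is under the mouth (317,233). Pressing down to the stop.

```bash
python3 - <<'E'
from loc import *
f0=sense()["wrist_force"]
r=move_l([*pad,.224],feed=.07,until_force=12)
print(r,sense()["position"],sense()["wrist_force"]-f0)
sleep(2.0)
im,p=shot("scene"); print((bowl(im,p)[0][:2]-drop).round(4),sense()["time_s"],sense()["wrist_force"]-f0); cv2.imwrite("pics/s3.png",im[:,:,::-1])
E
```

```text
True [0.4814589  0.27323673 0.2346742 ] [-3.06272543 -0.09692616  9.9274257 ]
[0.001  0.0013] 16.7917 [-2.70672942 -0.28557454  9.80591152]
```

View pics/s3.png

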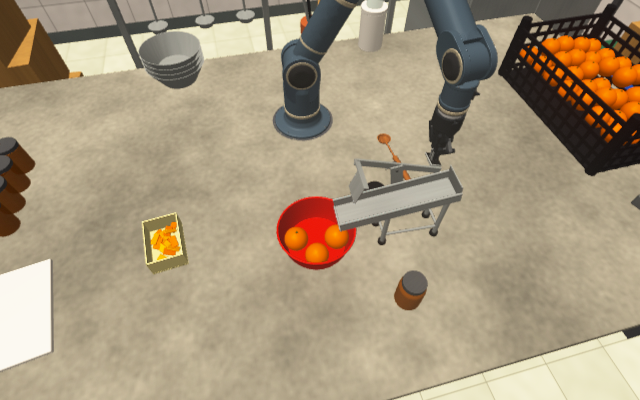

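All three oranges are in the bowl at (296,238), (317,253) and (336,236). The gate is up and the chute is empty. Releasing the lever and checking.

```bash
python3 - <<'E'
from loc import *
move_l([*pad,.34],feed=.08); move_l([*pad,.40],feed=.2); sleep(1.5)
im,p=shot("scene"); print((bowl(im,p)[0][:2]-drop).round(4),sense()["time_s"]); cv2.imwrite("pics/s4.png",im[:,:,::-1])
E
```

```text
[0.0011 0.0011] 20.2583
```

View pics/s4.png

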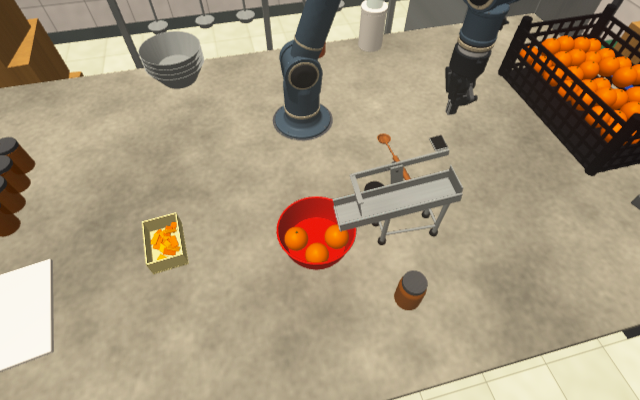

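The pad is back up at (438,143), the gate is down, the oranges are still in the bowl, and the gripper is clear.

```bash
python3 -c "
from rig import *
print(finish_job())"
```

```text
the job is handed in; nothing more can be done
None
```

The job is handed in at about 20 s of the 48 s: the bowl stands about 2 mm from its place under the mouth with all three oranges in it, the lever is back up with the gate closed, and the arm is clear; the judge's result was not shown.

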